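# Make the drinks dispenser ready to fill

### The job

Get the small steel drinks dispenser ready for filling: first turn its tap lever fully to the closed stop. Then take the lid set (strainer with the cap sitting on it) by the strainer's wide rim, keep the two together, and seat the strainer gently and fully home in the filling neck on top. Finally lift off the cap alone by its knob, leaving the strainer seated and undisturbed, and finish while still holding the cap upright in the gripper about 10 cm above the strainer; leave the jar, cup and bowl where they are.

Things in the scene. Friction and masses are not known exactly. Their poses are not given: they have to be found in the camera images.
- dispenser: Fixed steel drinks dispenser: upright tank 150 mm across, standing on 40 mm feet, tank top 150 mm above the worktop, a filling neck in the middle of the top. Origin on the worktop under the tank's centre, z up. The spout and tap stick out along its own -x (roughly towards the robot); its yaw varies.
- neck_rim (a point): Centre of the open mouth of the filling neck, at the height of its rim (175 mm above the worktop). The neck is a plain upright tube, 54 mm outside, 47 mm inside, 25 mm tall above the tank top.
- valve_pivot (a point): Centre of the tap lever's pivot, 120 mm from the tank's axis in the dispenser's own -x direction and 120 mm above the worktop, on top of the spout. The lever turns about the vertical line through it.
- valve_grip (a point): Point on the tap lever's centreline 45 mm from the pivot. The black lever is a flat level bar 12 mm wide, 8 mm thick, reaching 65 mm from the pivot; free space around it and below it down to the sample cup.
- valve (a joint): Tap lever angle, rad: 0 = closed stop, lever crosswise along the dispenser's own +y (left as the robot sees it); 1.57 = open, lever along its own -x, away from the tank. Positive is anticlockwise from above: closing is clockwise. Starts at 1.1 to 1.57. Stays where left; needs some 2 to 3 N at valve_grip.
- strainer_rim (a point): Centre of the rim (disc 60 mm across, 12 mm tall) of the loose round steel strainer, the inner lid, 120 g; z up. Below the rim a basket 42 mm across, 22 mm long, foot bevelled to 36, enters the neck; seated, this point is 6 mm above neck_rim. Above it a boss 28 mm across, 8 mm tall, inside the cap. Starts standing on its basket on the worktop, this point 28 mm up.
- cap_knob (a point): Centre of the black knob (20 mm across, 22 mm tall, upright) on the cap, the outer lid, loose, 90 g, resting on the strainer's rim, not locked. The cap below the knob is 50 mm across, 18 mm tall, with a hollow 32 mm across, 10 mm deep over the strainer's boss. Nested, this point is 35 mm above strainer_rim.
- jar: Bystander: amber glass jar with a steel lid, 64 mm across, 95 mm tall, origin at its underside. Stands to one side of the dispenser, the lid set to the other.
- sample_cup: Bystander: small white cup, 56 mm across, 40 mm tall, under the spout; origin at its underside.
- bowl: Bystander: white bowl 96 mm across, 45 mm tall, behind to the left of the dispenser; origin at its underside.
Not all that is in view belongs to the job. Leave any brown look-alike of the part that bears strainer_rim alone. What is shaped like the part that bears cap_knob but red is not meant.

How it is judged:
By the outcome, as a careful person would: the job done as asked, in the order asked, and still so for the second after the job is handed in, while the arm keeps its last pose, push and grip.
It also fails if it takes over 72 s, if anything falls off the work surface, if the arm or the gripper's body presses on something with over 40 N, if the wrist force passes 120 N, or if a joint passes its speed limit or range.

### The arm

A 6-joint arm with a two-finger parallel gripper is mounted at the origin on the work surface. World frame = base frame: x ahead of the robot, y to its left, z up, the work surface at z = 0. Lengths are in m, angles in rad, forces in N, time in s.
With the tool pointing down it reaches from about 0.375 to 0.9 m from the base axis. Payload 3.1 kg.
Tool frame: the origin (TCP) lies between the finger pads; the fingertips stand 19 mm ahead of it and the grasp point (between the pads) is the TCP; z points along the fingers, y is the direction in which the jaws open and shut (so a half turn about z gives the same grasp; the last joint's range is limited). The gripper opens to 85 mm and grips with 20 to 120 N. Pads are 22 mm wide; open, the fingers measure 114 mm over their backs; the gripper's body (76 mm by 85 mm) begins 54 mm behind the grasp point. The pads swing forward as they close: fully open they stand 13 mm farther back than shut.
Start: joints at [1.016, 0.527, 1.433, -0, 1.181, -0.178], TCP at [0.229, 0.581, 0.25] pointing down, gripper open.
Joint ranges: [-3.08, 3.08], [-0.75, 2.2], [0.22, 2.44], [-1.43, 4.57], [0, 2.65], [-2.85, 2.85]. Speed limits (rad/s): [2.79, 2.79, 3.14, 3.14, 3.14, 3.14].

### API

Orientations are given as a unit quaternion [x, y, z, w].
In Python, from station import manip, optics, job gives the robot as it stands.
- The arm moves only by the shell command python3 -m inch 'ROWS' [OPENING] [FORCE]. ROWS is JSON, one flat list of numbers, 4 for each row, row after row: the shift along the world's x, y, z in cm, then the turn about the world's z in rad. A call has 1 to 20 rows; each row shifts and turns the commanded pose from where the row before left it; what a row does not reach is not made up. A row lasts 1/8 s, in which the tool goes at most 62.5 mm and 10.7 degrees, less where a joint would pass 70% of its speed; a pose out of reach is approached as far as the arm can. A call with a gripper value outside its range is refused whole. OPENING is the opening in per cent of the stroke, from 0 (shut) to 100 (fully open), set as the call begins (- or left out, the last holds). The fingers move at their own pace and stop on an object; FORCE is the grip in N (left out, the last holds). Time passes only in rows, so rows that do not move let the fingers close. It gives the time, the measured TCP pose, the force and the opening at its end, in the units of the state.
- manip.sense(): the state, without advancing time (a new reading comes with each control period).
- optics.snapshot(name): name is "scene" or "top" or "wrist"; returns (picture, depth): 384x512x3 uint8, red, green, blue; 384x512 float32, m along the optical axis (not along the pixel's ray), 0 where there is no reading.
- optics.camera_model(name): a dict with "mtx" (3x3 intrinsics, pixels), "dist_coeffs" ([k1, k2, p1, p2, k3] as OpenCV has them; the pictures are not rectified), "camera_from_world" (4x4, takes a point from world to camera coordinates); the wrist camera has in their place "tool_from_camera" (4x4, takes a point from camera to tool coordinates, whose origin is the TCP and whose axes are the flange's). Camera axes: x right, y up, looking along -z (the intrinsics and any distortion apply to the point x, -y, -z); pixel columns grow to the right and rows downward; lengths in m; the calibration is good to about 2 mm. A picture is of the moment at which its call begins: read the wrist's pose just before it. camera_model takes no time and is no camera call.
- job.sign_off(): hands the job in, once; it reports no verdict.
The state is a dict: "t": time; "q": joint angles; "qd": joint speeds; "tau": joint torques, N m; "tcp_pos": TCP position; "tool_rot": TCP orientation; "force": force on the tool from outside, world axes, zero at the start; "ft_torque": the same for the moment, N m; "finger_gap": opening from 0.0 (shut) to 1.0 (fully open).
Only numpy, scipy, OpenCV 4.12 (cv2) and the standard library are available. Lean on these libraries where they do the work, as an engineer would, in place of code of your own. Each camera call takes 0.05 s, during which the arm holds its last target.

## Working session

There is one attempt and no reset: what is moved stays moved. The work goes in short steps, Python scripts to look and compute and a shell command to move; the robot and the scene stay as the last step left them, time stands still between calls to the robot, and variables do not carry over. Pictures are saved under pics/ and viewed, and the job is handed in when it is done.

```bash
ls; mkdir -p pics
cat > h.py <<'E'
from station import manip, optics, job
import numpy as np, cv2
def snap(n,f):
    p,d=optics.snapshot(n); cv2.imwrite('pics/'+f+'.png',p[:,:,::-1]); np.savez('pics/'+f+'.npz',p=p,d=d); return p,d
E
python3 - <<'E'
from h import *
s=manip.sense(); print({k:np.round(v,3).tolist() for k,v in s.items()})
for n in('scene','top','wrist'):
    print(n,optics.camera_model(n)); snap(n,n+'0')
E
```

```text
pics
{'t': 0.0, 'q': [1.017, 0.528, 1.434, 0.0, 1.181, -0.178], 'qd': [0.0, -0.0, 0.0, -0.0, 0.0, 0.002], 'tau': [-0.0, -44.236, -17.802, -0.0, 0.008, 0.0], 'tcp_pos': [0.229, 0.581, 0.249], 'tool_rot': [0.187, 0.982, -0.001, -0.0], 'force': [0.111, 0.379, 0.392], 'ft_torque': [-0.032, 0.03, -0.053], 'finger_gap': 0.998}
scene {'mtx': array([[391.01838243,   0.        , 256.18394111],
       [  0.        , 391.01838243, 190.28383885],
       [  0.        ,   0.        ,   1.        ]]), 'dist_coeffs': array([-0.11997859,  0.        ,  0.        ,  0.        ,  0.        ]), 'camera_from_world': array([[ 0.34537929,  0.93841714, -0.00929625, -0.1919158 ],
       [-0.57808783,  0.22054451,  0.7856046 ,  0.23478789],
       [ 0.73927506, -0.26595751,  0.61865903, -1.51650787],
       [ 0.        ,  0.        ,  0.        ,  1.        ]])}
top {'mtx': array([[482.14608695,   0.        , 256.94480738],
       [  0.        , 482.14608695, 184.41000829],
       [  0.        ,   0.        ,   1.        ]]), 'dist_coeffs': array([0.06297117, 0.        , 0.        , 0.        , 0.        ]), '
[... 180 characters left out ...]
9661584, -1.31799093],
       [ 0.        ,  0.        ,  0.        ,  1.        ]])}
wrist {'mtx': array([[342.70683132,   0.        , 262.20953192],
       [  0.        , 342.70683132, 191.66661018],
       [  0.        ,   0.        ,   1.        ]]), 'dist_coeffs': array([-0.0799088,  0.       ,  0.       ,  0.       ,  0.       ]), 'tool_from_camera': array([[-8.19856029e-04,  9.55351133e-01,  2.95471725e-01,
         7.62065999e-02],
       [ 9.99999660e-01,  7.56008223e-04,  3.30327503e-04,
         3.26957185e-04],
       [ 9.21997013e-05,  2.95471895e-01, -9.55351428e-01,
        -1.23337418e-01],
       [ 0.00000000e+00,  0.00000000e+00,  0.00000000e+00,
         1.00000000e+00]])}
```

View pics/scene0.png

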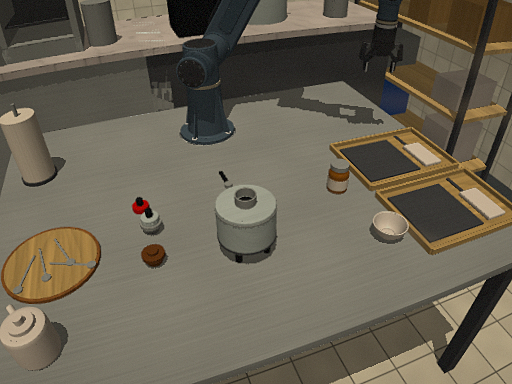

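View pics/top0.png

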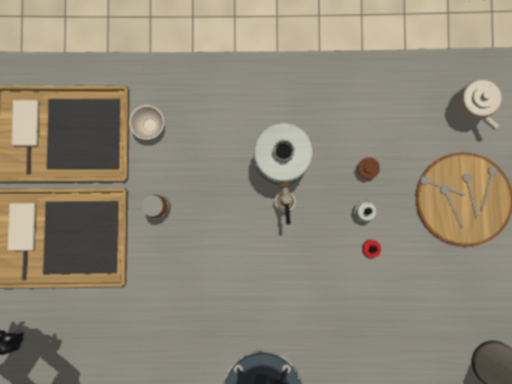

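The scene view shows the dispenser at (246,220), the lid set at (150,220), the red cap at (141,206) and the brown look-alike at (153,255). In the top view the neck is at (284,150), the lever runs to about (288,222) and the lid set is at (366,211).

```bash
cat >> h.py <<'E'
def ray(n,uv,T=None):
    m=optics.camera_model(n)
    x,y=cv2.undistortPoints(np.array([[uv]],float),m['mtx'],m['dist_coeffs'])[0,0]
    d=np.array([x,-y,-1.]); 
    if 'camera_from_world' in m: W=np.linalg.inv(m['camera_from_world'])
    else: W=T@m['tool_from_camera']
    return W[:3,3],W[:3,:3]@d
def onz(n,uv,z,T=None):
    o,d=ray(n,uv,T); return o+d*(z-o[2])/d[2]
def toolT(s):
    from scipy.spatial.transform import Rotation as R
    T=np.eye(4);T[:3,:3]=R.from_quat(s['tool_rot']).as_matrix();T[:3,3]=s['tcp_pos'];return T
def cloud(n,d,T=None):
    h,w=d.shape;v,u=np.mgrid[:h,:w];m=optics.camera_model(n)
    q=cv2.undistortPoints(np.stack([u,v],-1).reshape(-1,1,2).astype(float),m['mtx'],m['dist_coeffs']).reshape(h,w,2)
    P=np.stack([q[...,0]*d,-q[...,1]*d,-d],-1)
    W=np.linalg.inv(m['camera_from_world']) if 'camera_from_world' in m else T@m['tool_from_camera']
    return P@W[:3,:3].T+W[:3,3]
E
python3 - <<'E'
from h import *
for n in('top','scene'):
    f=np.load(f'pics/{n}0.npz');P=cloud(n,f['d']);ok=f['d']>0
    p=f['p']
    print(n,'table z',np.median(P[ok][:,2]))
    # tank top / neck / lid
    for lo,hi,box in((.14,.16,(.4,.8,-.2,.15)),(.165,.19,(.4,.8,-.2,.15)),(.02,.035,(.35,.6,-.4,-.15)),(.05,.09,(.35,.6,-.4,-.15)),(.11,.135,(.3,.6,-.2,.15))):
        m=ok&(P[...,2]>lo)&(P[...,2]<hi)&(P[...,0]>box[0])&(P[...,0]<box[1])&(P[...,1]>box[2])&(P[...,1]<box[3])
        if m.sum()>5:
            Q=P[m]; c,r=cv2.minEnclosingCircle(Q[:,:2].astype(np.float32)); print(lo,hi,m.sum(),Q.mean(0).round(4),np.round(c,4),round(r,4))
f=np.load('pics/top0.npz')['p']
cv2.imwrite('pics/topc.png',cv2.resize(f[100:260,230:410,::-1],None,fx=4.4,fy=3.7,interpolation=cv2.INTER_CUBIC)[:, :])
E
```

```text
top table z 0.00026331769235765634
0.14 0.16 2668 [ 0.6321 -0.0568  0.1493] [ 0.6336 -0.0578] 0.0773
0.165 0.19 107 [ 0.633  -0.0563  0.174 ] [ 0.6329 -0.0566] 0.027
0.02 0.035 224 [ 0.5044 -0.2899  0.0296] [ 0.4819 -0.3003] 0.1204
0.05 0.09 212 [ 0.4844 -0.2842  0.0575] [ 0.484  -0.2856] 0.025
0.11 0.135 172 [ 0.4951 -0.0637  0.1235] [ 0.5215 -0.0329] 0.0816
scene table z -0.00013051133030178574
0.14 0.16 1853 [ 0.6507 -0.0602  0.1486] [ 0.6379 -0.0566] 0.0768
0.165 0.19 179 [ 0.6383 -0.056   0.1707] [ 0.6376 -0.0562] 0.0275
0.02 0.035 210 [ 0.5172 -0.2908  0.0307] [ 0.4939 -0.2958] 0.1096
0.05 0.09 152 [ 0.4934 -0.285   0.0581] [ 0.4893 -0.2849] 0.0238
0.11 0.135 103 [ 0.4999 -0.0659  0.1222] [ 0.4918 -0.0643] 0.0377
```

View pics/topc.png

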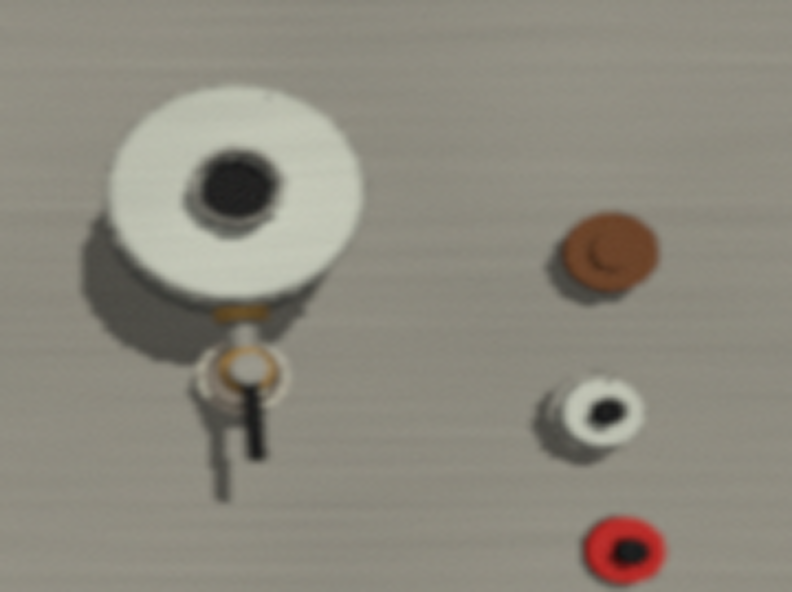

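Run:
```python
from h import *
for uv in((286.4,199.5),(288.4,223.8),(286.9,207)): print(onz('top',uv,.124).round(4))
f=np.load('pics/scene0.npz');P=cloud('scene',f['d']);p=f['p'].astype(int)
m=(p.max(2)<60)&(P[...,2]>.1)&(P[...,2]<.14)&(P[...,0]<.6)&(P[...,0]>.3)&(abs(P[...,1])<.2)
v,u=np.nonzero(m);print(u.min(),u.max(),v.min(),v.max());Q=P[m];print(Q[Q[:,0].argmin()],Q[Q[:,0].argmax()])
f=np.load('pics/top0.npz');P=cloud('top',f['d']);p=f['p'].astype(int)
m=(p.max(2)<60)&(P[...,2]>.1)&(P[...,2]<.14)&(P[...,0]<.6)&(P[...,0]>.3)&(abs(P[...,1])<.2)
Q=P[m];print(len(Q),Q[Q[:,0].argmin()],Q[Q[:,0].argmax()],cv2.fitLine(Q[:,:2].astype(np.float32),2,0,.01,.01).ravel())
```

```text
[ 0.5126 -0.0661  0.124 ]
[ 0.4506 -0.0706  0.124 ]
[ 0.4934 -0.0672  0.124 ]
219 227 171 181
[ 0.45543817 -0.07207515  0.12121187] [ 0.50160863 -0.06821783  0.12459399]
56 [ 0.45259578 -0.06946871  0.1262754 ] [ 0.49865164 -0.06772825  0.11993783] [ 0.9968041   0.0798844   0.47712958 -0.06717999]
```

```bash
python3 -m inch '[1.7,-5,0.5,0.035, 1.7,-5,0.5,0.035, 1.7,-5,0.5,0.035, 1.7,-5,0.5,0.035, 1.7,-5,0.5,0.035, 1.7,-5,0.5,0.035, 1.7,-5,0.5,0.035, 1.7,-5,0,0.035, 1.7,-5,0,0.035, 1.7,-5,0,0.035, 1.7,-5,0,0.035, 1.7,-5,0,0.035, 1.7,-5,0,0.035, 0,0,0,0, 0,0,0,0]' 30 20
python3 - <<'E'
from h import *
s=manip.sense(); T=toolT(s); snap('wrist','w1'); np.save('pics/w1T',T); print(s['t'],T.round(3),s['q'])
E
```

```text
t: 2.02
tcp_pos: [0.4496, -0.0683, 0.2849]
tool_rot: [-0.039, 0.999, 0.001, -0.001]
force: [-0.1, 0.3, 0.3]
finger_gap: 0.301
2.025 [[-0.997 -0.078 -0.002  0.45 ]
 [-0.078  0.997  0.001 -0.068]
 [ 0.002  0.001 -1.     0.285]
 [ 0.     0.     0.     1.   ]] [-3.97486295e-01  2.50790062e-01  1.79705845e+00  4.26083770e-04
  1.09568234e+00 -2.04666900e+00]
```

View pics/w1.png

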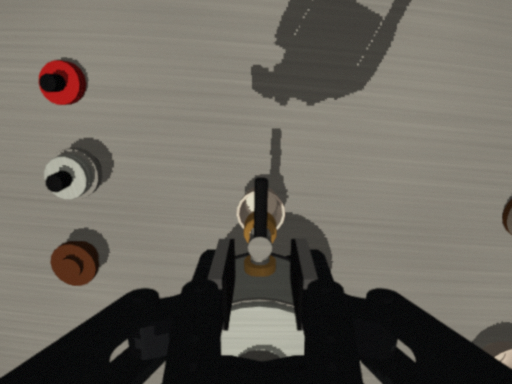

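The wrist view shows the black lever from its tip at (261,178) to the pivot at (260,248), centred between the fingers. The lid set is on the left at (72,175).

Run:
```python
from h import *
T=np.load('pics/w1T.npy');f=np.load('pics/w1.npz');P=cloud('wrist',f['d'],T);p=f['p']
for uv,z in(((261,178),.124),((260,248),.128),((260,215),.124)): print(onz('wrist',uv,z,T).round(4),P[uv[1],uv[0]].round(4))
# lid set: knob top, rim
for lo,hi in((.02,.035),(.048,.055),(.06,.08)):
    m=(f['d']>0)&(P[...,2]>lo)&(P[...,2]<hi)&(abs(P[...,0]-.484)<.045)&(abs(P[...,1]+.285)<.045)
    Q=P[m];c,r=cv2.minEnclosingCircle(Q[:,:2].astype(np.float32));print(lo,m.sum(),Q.mean(0).round(4),np.round(c,4),round(r,4))
```

```text
[ 0.449  -0.0686  0.124 ] [ 0.4496 -0.0686  0.1217]
[ 0.5132 -0.0646  0.128 ] [ 0.5152 -0.0645  0.1239]
[ 0.4829 -0.0669  0.124 ] [ 0.4831 -0.0669  0.1235]
0.02 619 [ 0.475  -0.2687  0.0314] [ 0.4838 -0.2836] 0.0301
0.048 1073 [ 0.4816 -0.2793  0.0516] [ 0.4843 -0.2836] 0.0252
0.06 359 [ 0.4829 -0.2818  0.0711] [ 0.4851 -0.2836] 0.0103
```

```bash
python3 -m inch '[0.5,0,-3.5,0, 0.5,0,-3.5,0, 0.5,0.05,-3.5,0, 0.5,0,-3,0, 0,0,-2,0, 0,0,-1.2,0, 0,0,0,0]' 30
python3 - <<'E'
from h import *
s=manip.sense(); T=toolT(s); snap('wrist','w2');print(T[:3,3],s['force'])
E
```

```text
t: 2.95
tcp_pos: [0.4698, -0.0671, 0.118]
tool_rot: [-0.04, 0.999, 0.0, -0.001]
force: [0.5, 0.0, 1.2]
finger_gap: 0.301
[ 0.46977595 -0.06711685  0.11796758] [0.51118541 0.01211081 1.17716527]
```

View pics/w2.png

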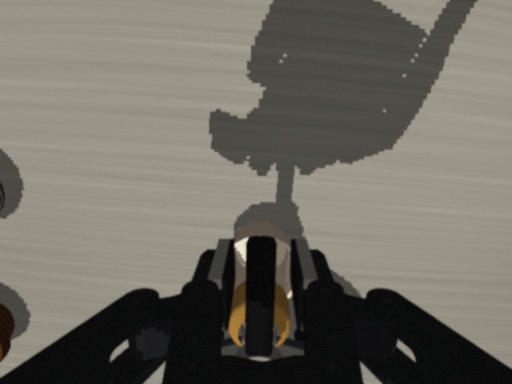

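```bash
python3 -m inch '[0,0.59,0,-0.13, 0.08,0.58,0,-0.13, 0.15,0.57,0,-0.13, 0.23,0.54,0,-0.13, 0.29,0.5,0,-0.13, 0.36,0.46,0,-0.13, 0.41,0.42,0,-0.13, 0.46,0.36,0,-0.13, 0.51,0.29,0,-0.13, 0.54,0.22,0,-0.13, 0.56,0.15,0,-0.13, 0.58,0.08,0,-0.13, 0,0,0,0]'
python3 -m inch '[0.2,0,0,0, 0,0,0,0]'
python3 -m inch '[0.2,0,0,0, 0,0,0,0]'
python3 - <<'E'
from h import *
s=manip.sense(); T=toolT(s); snap('wrist','w3');np.save('pics/w3T',T);snap('top','t3');print(T[:3,3],s['force'],s['q'])
E
```

```text
t: 4.62
tcp_pos: [0.5126, -0.0205, 0.1193]
tool_rot: [0.674, 0.739, 0.0, 0.001]
force: [0.5, 0.3, 1.1]
finger_gap: 0.302
t: 4.88
tcp_pos: [0.5136, -0.0204, 0.1186]
tool_rot: [0.674, 0.739, -0.0, -0.0]
force: [-1.6, 0.6, 1.0]
finger_gap: 0.302
t: 5.12
tcp_pos: [0.5157, -0.0203, 0.1182]
tool_rot: [0.675, 0.738, -0.0, -0.0]
force: [-2.1, 1.2, 2.0]
finger_gap: 0.297
[ 0.51570673 -0.0202725   0.11820153] [-2.06886618  1.19629642  2.01555819] [-2.56171548e-01  5.88883147e-01  1.81865229e+00  3.12820296e-04
  7.34993389e-01 -3.46596712e-01]
```

View pics/w3.png

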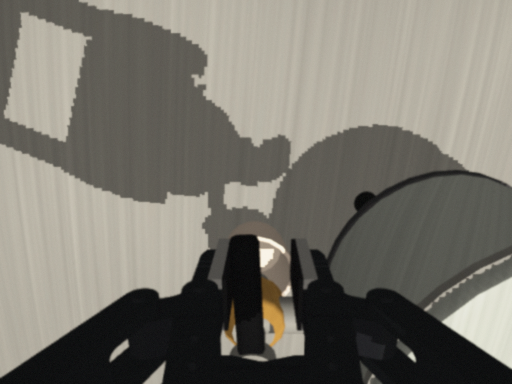

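The lever lies against the left pad and is still moving at about 2 N, so I push on until the stop is felt.

```bash
for i in 1 2 3; do :; done
python3 -m inch '[0.2,0,0,0, 0,0,0,0]' | grep -E "tcp|force"
python3 -m inch '[0.2,0,0,0, 0,0,0,0]' | grep -E "tcp|force"
python3 -m inch '[0.2,0,0,0, 0,0,0,0]' | grep -E "tcp|force"
```

```text
tcp_pos: [0.518, -0.0204, 0.1181]
force: [-3.2, 1.0, 0.6]
tcp_pos: [0.5189, -0.0202, 0.1181]
force: [-4.0, 1.6, 1.5]
tcp_pos: [0.519, -0.0201, 0.1179]
force: [-8.3, 0.2, 3.3]
```

```bash
python3 -m inch '[0.2,0,0,0, 0,0,0,0]' | grep -E "tcp|force"
python3 -m inch '[-0.5,0,0,0, -0.5,0,0,0]' | grep -E "tcp|force"
python3 -m inch '[0,0,4,0, 0,0,5,0, -1,0,5,0, -3,-2,2,0, 0,0,0,0]' | grep -E "tcp|force"
python3 - <<'E'
from h import *
s=manip.sense(); T=toolT(s); snap('wrist','w4');np.save('pics/w4T',T);print(T[:3,3])
E
```

```text
tcp_pos: [0.5191, -0.0201, 0.1178]
force: [-11.4, -0.4, 6.0]
tcp_pos: [0.5161, -0.0213, 0.1188]
force: [0.3, -0.2, 0.5]
tcp_pos: [0.4748, -0.0418, 0.2807]
force: [-0.1, 1.6, -1.1]
[ 0.47476714 -0.04176409  0.28069604]
```

View pics/w4.png

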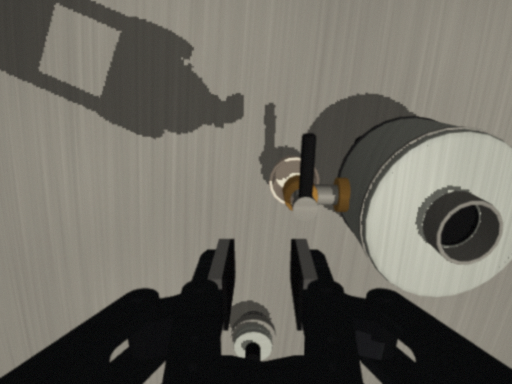

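The lever now lies crosswise from (308,135) to (305,202), square to the spout. The neck mouth is at about (461,226).

Run:
```python
from h import *
T=np.load('pics/w4T.npy');f=np.load('pics/w4.npz');P=cloud('wrist',f['d'],T);p=f['p'].astype(int);ok=f['d']>0
m=ok&(p.max(2)<60)&(abs(P[...,2]-.122)<.012)&(P[...,0]>.45)&(P[...,0]<.56)&(P[...,1]>-.06)&(P[...,1]<.03)
m[230:]=False
Q=P[m];l=cv2.fitLine(Q[:,:2].astype(np.float32),2,0,.01,.01).ravel();print('lever',len(Q),Q.mean(0),l,np.arctan2(l[0],l[1]), Q[:,1].max())
box=(abs(P[...,0]-.635)<.1)&(abs(P[...,1]+.056)<.1)
for lo,hi in((.145,.155),(.169,.18)):
    m=ok&box&(P[...,2]>lo)&(P[...,2]<hi);Q=P[m];c,r=cv2.minEnclosingCircle(Q[:,:2].astype(np.float32));print(lo,m.sum(),Q.mean(0).round(4),np.round(c,4),round(r,4))
# inner hole ellipse
g=p.sum(2);print(g[200:255:6,425:505:5])
```

```text
lever 980 [ 0.51550487 -0.02903767  0.1232045 ] [ 0.53376704 -0.8456316   0.5155049  -0.02903767] 2.5785437 0.00027182875200624373
0.145 17304 [ 0.6209 -0.0511  0.1497] [ 0.6334 -0.0569] 0.0751
0.169 1380 [ 0.6337 -0.0557  0.1733] [ 0.6339 -0.0571] 0.0279
[[327 284 196 136 138 149 140 137 144 197 224 225 428 514 523 525]
 [276 174 135 139 145 146 168 390 298  90 127 133 269 383 502 533]
 [226 138 133 134 139 363 230  37  50  51  32 308 124 128 353 504]
 [148 130 134 133 375  99  52  49  54  48  24 197 120 116 118 401]
 [121 130 125 275 113  57  50  56  54  51  20 143 127 126 119 362]
 [122 129 122 389  56  54  57  49  55  17 216 130 132 129 124 370]
 [160 124 143 292  54  54  56  51  27 199 137 125 135 128 126 421]
 [431 130 142 284  37  41  30 109 185 135 138 140 126 132 303 529]
 [541 565 222 390 212 162 148 145 143 145 143 135 134 249 497 536]
 [548 558 542 411 361 141 146 142 142 141 148 142 345 511 527 514]]
```

Run:
```python
from h import *
T=np.load('pics/w4T.npy')
a=onz('wrist',(308.5,137),.124,T);b=onz('wrist',(306.5,185),.124,T);print(a,b,'lever ang from y',np.arctan2(-(a-b)[0],(a-b)[1]))
pv=onz('wrist',(305.5,203),.128,T);print(pv);n=np.array([.6338,-.057]);d=n-pv[:2];print('yaw',np.arctan2(d[1],d[0]),np.linalg.norm(d))
```

```text
[ 0.50972957 -0.00283585  0.124     ] [ 0.51317952 -0.04360503  0.124     ] lever ang from y 0.08442034004711046
[ 0.51368235 -0.05845813  0.128     ]
yaw 0.012138622211311996 0.12012650078055012
```

```bash
python3 -m inch '[0.1,-2.42,-0.8,-0.166, 0.1,-2.42,-0.8,-0.166, 0.1,-2.42,-0.8,-0.166, 0.1,-2.42,-0.8,-0.166, 0.1,-2.42,-0.8,-0.166, 0.1,-2.42,-0.8,-0.166, 0.1,-2.42,-0.8,-0.166, 0.1,-2.42,-0.8,-0.166, 0.1,-2.42,-0.8,-0.166, 0.1,-2.42,-0.8,-0.166, 0,0,0,0, 0,0,0,0]' 100
python3 - <<'E'
from h import *
s=manip.sense(); T=toolT(s); p,d=snap('wrist','w5');P=cloud('wrist',d,T);print(T[:3,3],T[:2,1],s['q'])
for lo,hi in((.02,.036),(.048,.055),(.06,.08)):
    m=(d>0)&(P[...,2]>lo)&(P[...,2]<hi)&(abs(P[...,0]-.484)<.045)&(abs(P[...,1]+.285)<.045)&(p.max(2)>0)
    Q=P[m];c,r=cv2.minEnclosingCircle(Q[:,:2].astype(np.float32));print(lo,m.sum(),Q.mean(0).round(4),np.round(c,4),round(r,4))
E
```

```text
t: 8.65
tcp_pos: [0.4842, -0.2818, 0.1976]
tool_rot: [1.0, 0.001, -0.0, -0.001]
force: [-0.6, 0.3, 0.3]
finger_gap: 0.996
[ 0.48421199 -0.28179262  0.19762567] [ 0.00294754 -0.99999495] [-7.26745883e-01  5.09513251e-01  1.64919052e+00  5.85308041e-04
  9.84131467e-01  8.40778216e-01]
0.02 799 [ 0.5003 -0.284   0.033 ] [ 0.4852 -0.2845] 0.03
0.048 2151 [ 0.4875 -0.2843  0.0516] [ 0.4851 -0.2844] 0.0252
0.06 593 [ 0.4866 -0.2843  0.0724] [ 0.4849 -0.2847] 0.0103
```

View pics/w5.png

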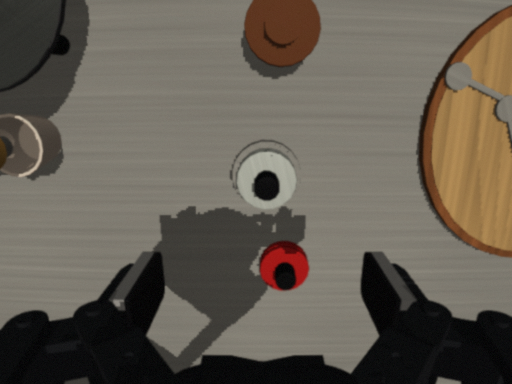

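The lid set is at (266,178), white cap with black knob; the red cap is at (284,265) and the brown look-alike at (282,28), both clear of the jaws.

```bash
python3 -m inch '[0.1,-0.25,-4,0, 0,0,-4,0, 0,0,-4,0, 0,0,-2.5,0, 0,0,-1.5,0, 0,0,-1,0, 0,0,0,0, 0,0,0,0]'
python3 - <<'E'
from h import *
snap('wrist','w6');snap('scene','s6')
E
```

```text
t: 9.7
tcp_pos: [0.4856, -0.2854, 0.0292]
tool_rot: [1.0, 0.001, 0.001, 0.001]
force: [-0.0, -0.0, 0.8]
finger_gap: 1.0
```

View pics/w6.png

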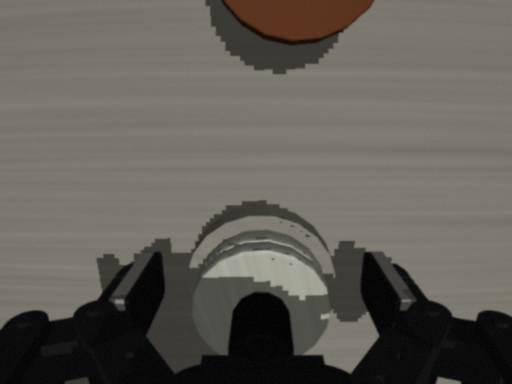

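```bash
python3 -m inch '[0,0,-0.3,0, 0,0,0,0]'; python3 -m inch '[0,0,0,0, 0,0,0,0, 0,0,0,0, 0,0,0,0, 0,0,0,0, 0,0,0,0]' 0 45
python3 - <<'E'
from h import *
snap('wrist','w7')
E
```

```text
t: 10.05
tcp_pos: [0.485, -0.285, 0.0253]
tool_rot: [1.0, 0.0, -0.0, -0.0]
force: [-0.1, -0.0, 0.1]
finger_gap: 1.002
t: 10.8
tcp_pos: [0.485, -0.285, 0.0257]
tool_rot: [1.0, 0.0, 0.0, 0.0]
force: [-0.5, 0.8, 6.0]
finger_gap: 0.682
```

View pics/w7.png

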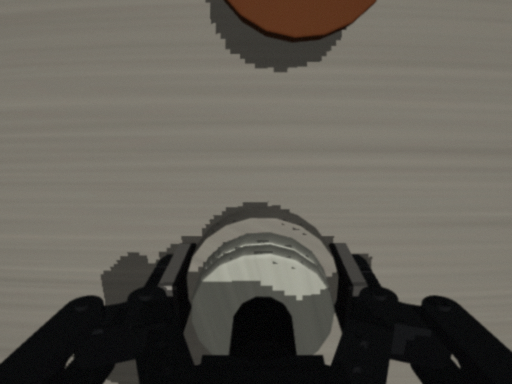

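```bash
python3 -m inch '[0,0,0.3,0, 0,0,0.5,0, 0,0,1,0, 0,0,2,0, 0,0,3,0, 0,0,4,0, 0,0,4,0, 0,0,4,0, 0,0,0,0, 0,0,0,0]'
python3 - <<'E'
from h import *
snap('wrist','w8');snap('scene','s8')
p=np.load('pics/s8.npz')['p'][60:260,90:290,::-1];cv2.imwrite('pics/s8c.png',cv2.resize(p,None,fx=3,fy=3,interpolation=2))
E
```

```text
t: 12.1
tcp_pos: [0.4843, -0.2844, 0.2128]
tool_rot: [1.0, 0.0, -0.001, -0.001]
force: [-0.1, -0.4, -3.3]
finger_gap: 0.681
```

View pics/w8.png

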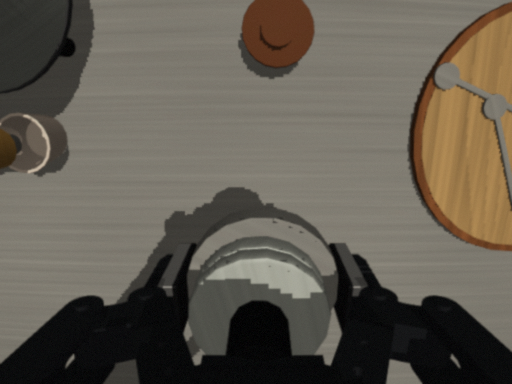

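View pics/s8c.png

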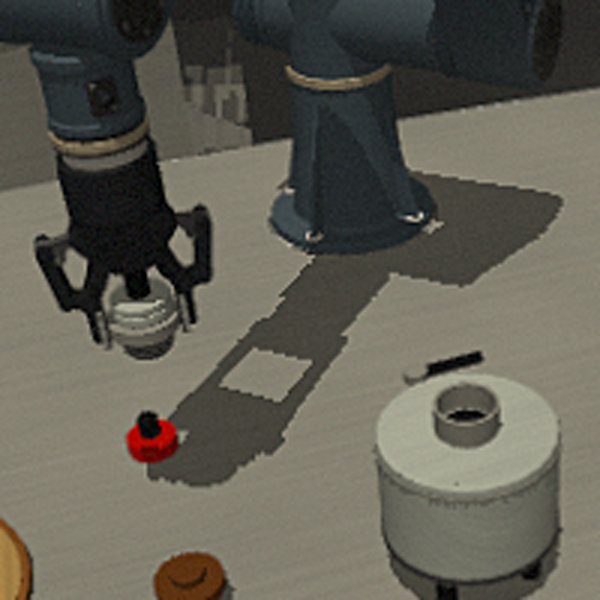

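The set is held upright between the pads, cap nested. I measure its offset and tilt in the hand.

```bash
cat > tilt.py <<'E'
from h import *
import sys
for n in sys.argv[1:]:
    f=np.load(f'pics/{n}.npz');d=f['d'];T=np.diag([1.,-1,-1,1]);P=cloud('wrist',d,T)  # frame at TCP, z up
    v,u=np.mgrid[:384,:512];g=f['p'].astype(int)
    lo=(d>0)&(u>185)&(u<335)&(v<355)&(g.min(2)>70)&(abs(P[...,1])<.034)&(abs(P[...,0])<.04)
    z=P[...,2]
    h,e=np.histogram(z[lo&(z>-.03)&(z<.06)],45,(-.03,.06));print(n,[(round(float(a)*1e3,0),int(b)) for a,b in zip(e,h) if b>30])
    zc=e[h.argmax()]+.001
    m=lo&(abs(z-zc)<.004)
    for _ in range(4):
        A=np.c_[P[m][:,:2],np.ones(m.sum())];c=np.linalg.lstsq(A,z[m],rcond=None)[0]
        m=lo&(abs(z-(P[...,0]*c[0]+P[...,1]*c[1]+c[2]))<.0015)
    print('cap top plane slope x,y',c.round(4),m.sum(),P[m].mean(0).round(4))
    cc,r=cv2.minEnclosingCircle(P[m][:,:2].astype(np.float32));print('cap circle',np.round(cc,4),r)
    m=lo&(z<c[2]-.012)&(z>c[2]-.022)
    if m.sum()>20:
        cc,r=cv2.minEnclosingCircle(P[m][:,:2].astype(np.float32));print('rim top',m.sum(),P[m].mean(0).round(4),np.round(cc,4),r)
E
python3 tilt.py w6 w7 w8
```

```text
w6 [(-30.0, 5732), (-28.0, 42), (2.0, 442), (4.0, 2062), (6.0, 141), (8.0, 142), (10.0, 194), (12.0, 364), (14.0, 122), (16.0, 126), (18.0, 202), (20.0, 1671), (22.0, 6602), (24.0, 32)]
cap top plane slope x,y [-0.0043  0.0021  0.0225] 8046 [0.0068 0.0007 0.0225]
cap circle [-0.     0.001] 0.025033263489603996
rim top 2828 [ 0.0198 -0.0004  0.0049] [0.0058 0.0007] 0.028982920572161674
w7 [(-28.0, 3304), (-26.0, 3742), (6.0, 1278), (8.0, 1350), (10.0, 124), (12.0, 156), (14.0, 234), (16.0, 404), (18.0, 93), (20.0, 123), (22.0, 242), (24.0, 4273), (26.0, 4094)]
cap top plane slope x,y [-0.0043  0.0011  0.026 ] 8227 [0.008  0.0002 0.026 ]
cap circle [0.0005 0.0002] 0.024975018575787544
rim top 2912 [ 0.0205 -0.0004  0.0084] [0.0078 0.0009] 0.027942929416894913
w8 [(-4.0, 40), (6.0, 1571), (8.0, 1531), (10.0, 154), (12.0, 166), (14.0, 260), (16.0, 448), (18.0, 102), (20.0, 127), (22.0, 283), (24.0, 4643), (26.0, 3779)]
cap top plane slope x,y [-0.004   0.0012  0.0259] 8296 [0.0064 0.0014 0.0259]
cap circle [-0.0011  0.0015] 0.024975687265396118
rim top 3413 [ 0.0201 -0.0016  0.0084] [ 0.0016 -0.0002] 0.029794305562973022
```

```bash
python3 -m inch '[0,0,1.5,0, 0,0,1.5,0, 1.5,2.25,0,0, 1.5,2.25,0,0, 1.5,2.25,0,0, 1.5,2.25,0,0, 1.5,2.25,0,0, 1.5,2.25,0,0, 1.5,2.25,0,0, 1.5,2.25,0,0, 1.5,2.25,0,0, 1.5,2.25,0,0, 0,0.2,0,0, 0,0,0,0, 0,0,0,0]'
python3 - <<'E'
from h import *
s=manip.sense();print(s['tcp_pos'],s['force'],s['q'][5]);snap('wrist','w9');snap('scene','s9');snap('top','t9')
p=np.load('pics/s9.npz')['p'][100:280,160:340,::-1];cv2.imwrite('pics/s9c.png',cv2.resize(p,None,fx=3,fy=3,interpolation=2))
E
python3 tilt.py w9
```

```text
t: 14.08
tcp_pos: [0.6346, -0.0589, 0.2435]
tool_rot: [1.0, -0.0, -0.0, 0.0]
force: [-0.4, -0.7, -1.6]
finger_gap: 0.684
[ 0.63459252 -0.05890716  0.24351599] [-0.44073437 -0.66878398 -1.55936275] 1.3037164481678987
w9 [(6.0, 1521), (8.0, 1442), (10.0, 59), (12.0, 41), (14.0, 168), (16.0, 431), (18.0, 85), (20.0, 61), (22.0, 170), (24.0, 2044), (26.0, 1437)]
cap top plane slope x,y [-0.0053  0.0014  0.0259] 3388 [ 0.0148 -0.0014  0.0259]
cap circle [-0.001   0.0014] 0.025173529982566833
rim top 3057 [ 0.0201 -0.0011  0.0081] [ 0.002 -0.   ] 0.029508842155337334
```

View pics/s9c.png

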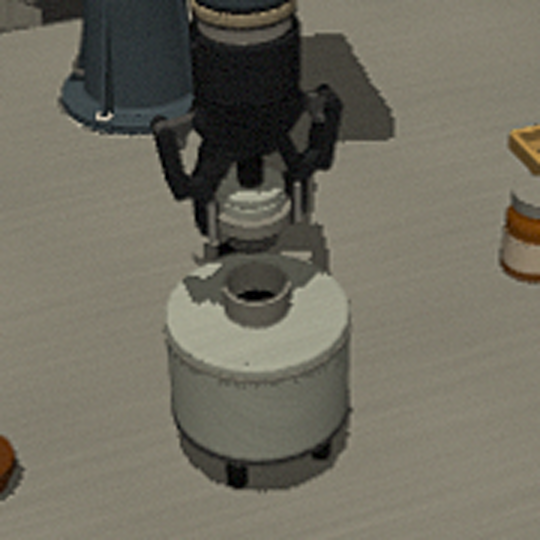

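View pics/w9.png

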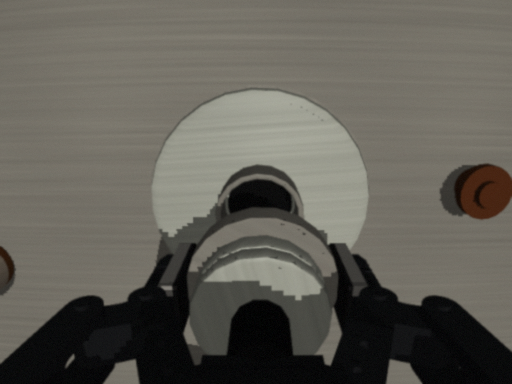

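The wrist view shows the tank disc around (260,190), the mouth at (260,197) and the held rim just below. I measure the tank centre against the hand in this same view.

Run:
```python
from h import *
from scipy.optimize import least_squares
f=np.load('pics/w9.npz');d=f['d'];T=np.diag([1.,-1,-1,1]);P=cloud('wrist',d,T)
def fit(m,R=None):
    # boundary: contour points
    cs,_=cv2.findContours(m.astype(np.uint8),cv2.RETR_EXTERNAL,cv2.CHAIN_APPROX_NONE);c=max(cs,key=len)[:,0]
    return P[c[:,1],c[:,0]]
z=P[...,2]+.2435
m=(d>0)&(abs(z-.150)<.008); Q=fit(m); 
Q=Q[(Q[:,0]>0.02)] 
r=least_squares(lambda a:np.hypot(Q[:,0]-a[0],Q[:,1]-a[1])-.075,[0,0],loss='soft_l1',f_scale=.001);print('tank',r.x,np.median(abs(r.fun)))
m=(d>0)&(abs(z-.172)<.006)&(P[...,0]>-.0)&(abs(P[...,1])<.04);Q=P[m];rr=np.hypot(*Q[:,:2].T);print(m.sum(),Q.mean(0))
c,rad=cv2.minEnclosingCircle(Q[:,:2].astype(np.float32));print('neck',c,rad)
# rim held
m=(d>0)&(abs(P[...,2]-.008)<.003)&(P[...,0]>.01)&(abs(P[...,1])<.033);Q=fit(m);Q=Q[np.hypot(Q[:,0],Q[:,1])>.027]
r=least_squares(lambda a:np.hypot(Q[:,0]-a[0],Q[:,1]-a[1])-.03,[0,0],loss='soft_l1',f_scale=.001);print('rim',r.x,np.median(abs(r.fun)))
```

```text
tank [-0.00076898  0.00231087] 0.0006829765975602115
981 [ 0.01737836  0.0022431  -0.07012771]
neck (0.0032988775055855513, 0.0026092345360666513) 0.02667897567152977
rim [-0.00048569  0.00056771] 0.00019585657913646914
```

```bash
python3 -m inch '[0,0.17,-1.2,0, 0,0,-1.2,0, 0,0,-1,0, 0,0,-0.5,0, 0,0,0,0, 0,0,0,0]'
python3 -m inch '[0,0,-0.3,0, 0,0,-0.3,0, 0,0,-0.3,0, 0,0,0,0]' | grep -E "tcp|force"
python3 -m inch '[0,0,-0.25,0, 0,0,-0.25,0, 0,0,0,0]' | grep -E "tcp|force"
```

```text
t: 14.98
tcp_pos: [0.6354, -0.0564, 0.2047]
tool_rot: [1.0, 0.0, 0.0, 0.0]
force: [-0.7, 0.6, -2.5]
finger_gap: 0.685
tcp_pos: [0.6348, -0.0563, 0.1949]
force: [-0.1, 0.0, -2.3]
tcp_pos: [0.6348, -0.0563, 0.19]
force: [0.0, -0.1, -2.3]
```

No contact so far. The last 11 mm go gently.

```bash
python3 -m inch '[0,0,-0.2,0, 0,0,-0.2,0, 0,0,-0.2,0, 0,0,0,0]' | grep -E "tcp|force"
python3 -m inch '[0,0,-0.2,0, 0,0,0,0]' | grep -E "tcp|force"
python3 -m inch '[0,0,-0.1,0, 0,0,0,0]' | grep -E "tcp|force"
python3 -m inch '[0,0,-0.1,0, 0,0,0,0]' | grep -E "tcp|force"
```

```text
tcp_pos: [0.6349, -0.0563, 0.1841]
force: [0.4, 0.9, -1.0]
tcp_pos: [0.6349, -0.0563, 0.1821]
force: [-0.1, 0.6, -1.9]
tcp_pos: [0.635, -0.0563, 0.1812]
force: [-0.4, -0.7, -1.7]
tcp_pos: [0.635, -0.0563, 0.1802]
force: [0.1, 0.1, -2.6]
```

```bash
for i in 1; do python3 -m inch '[0,0,-0.1,0, 0,0,0,0]' | grep -E "tcp|force"; done
python3 -m inch '[0,0,-0.1,0, 0,0,0,0]' | grep -E "tcp|force"
```

```text
tcp_pos: [0.635, -0.0563, 0.1792]
force: [0.4, -0.4, -2.2]
tcp_pos: [0.6351, -0.0563, 0.1787]
force: [-0.7, -0.3, 1.0]
```

Contact comes at z = 0.1787, close to the expected 0.179. I press slightly to confirm, then look.

```bash
python3 -m inch '[0,0,-0.1,0, 0,0,0,0]' | grep -E "tcp|force"
python3 - <<'E'
from h import *
snap('wrist','w10');snap('scene','s10')
p=np.load('pics/s10.npz')['p'][100:280,160:340,::-1];cv2.imwrite('pics/s10c.png',cv2.resize(p,None,fx=3,fy=3,interpolation=2))
E
python3 tilt.py w10
```

```text
tcp_pos: [0.6352, -0.0563, 0.1787]
force: [-2.9, 0.1, 5.7]
w10 [(-30.0, 6042), (-28.0, 357), (6.0, 1481), (8.0, 1473), (14.0, 47), (16.0, 322), (18.0, 97), (20.0, 33), (22.0, 55), (24.0, 1808), (26.0, 1362)]
cap top plane slope x,y [-0.0003  0.0002 -0.029 ] 6579 [ 0.0278 -0.     -0.029 ]
cap circle [ 0.0209 -0.    ] 0.03890751674771309
```

View pics/s10c.png

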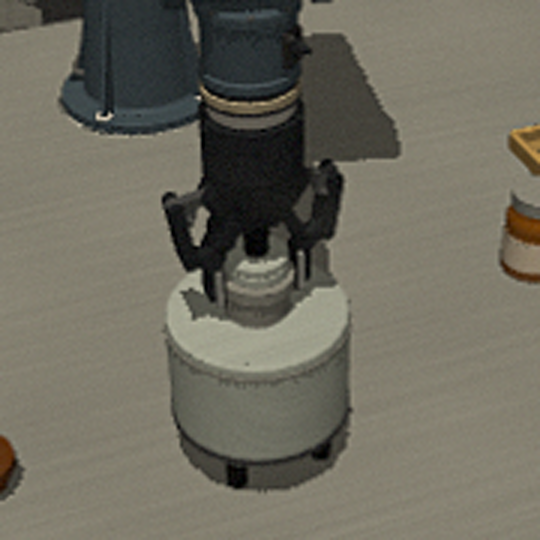

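View pics/w10.png

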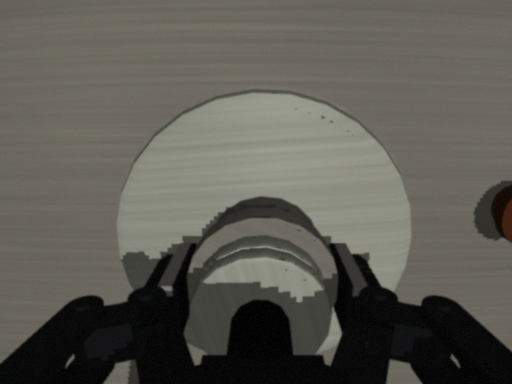

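Strainer is home: rim top at about 0.187, level, and the underside meets the neck. I ease the press, release and rise straight up.

```bash
python3 -m inch '[0,0,0.1,0, 0,0,0,0]' | grep -E "tcp|force"
python3 -m inch '[0,0,0,0, 0,0,0,0, 0,0,0,0, 0,0,0,0]' 100 | grep -E "tcp|force|gap"
python3 -m inch '[0,0,0.5,0, 0,0,1,0, 0,0,2,0, 0,0,3,0, 0,0,3,0, 0,0,3,0, 0,0,0,0, 0,0,0,0]' | grep -E "tcp|force|gap"
python3 - <<'E'
from h import *
s=manip.sense();T=toolT(s);p,d=snap('wrist','w11');P=cloud('wrist',d,T);print(T[:3,3])
for lo,hi in((.165,.178),(.184,.190),(.200,.209),(.215,.236)):
    m=(d>0)&(P[...,2]>lo)&(P[...,2]<hi)&(np.hypot(P[...,0]-.635,P[...,1]+.0565)<.04)
    Q=P[m];c,r=cv2.minEnclosingCircle(Q[:,:2].astype(np.float32));print(lo,m.sum(),Q.mean(0).round(4),np.round(c,4),round(r,4))
    A=np.c_[Q[:,:2],np.ones(len(Q))];print(np.linalg.lstsq(A,Q[:,2],rcond=None)[0][:2])
E
```

```text
tcp_pos: [0.6351, -0.0563, 0.1787]
force: [-2.5, 0.0, 2.9]
tcp_pos: [0.6351, -0.0563, 0.1782]
force: [-0.6, -0.0, -0.4]
finger_gap: 0.999
tcp_pos: [0.6345, -0.0562, 0.3029]
force: [-0.0, -0.3, -0.3]
finger_gap: 1.002
[ 0.63447054 -0.05617174  0.30287695]
0.165 36 [ 0.6611 -0.0555  0.1768] [ 0.6507 -0.0553] 0.0254
[-0.07212511 -0.00381547]
0.184 1126 [ 0.6512 -0.0582  0.1867] [ 0.6356 -0.0561] 0.03
[-0.003655   -0.00030079]
0.2 2978 [ 0.6372 -0.0552  0.2046] [ 0.6341 -0.0551] 0.025
[-0.00986936  0.00089653]
0.215 857 [ 0.6356 -0.0552  0.2255] [ 0.634  -0.0553] 0.0101
[-0.23591354  0.00375561]
```

View pics/w11.png

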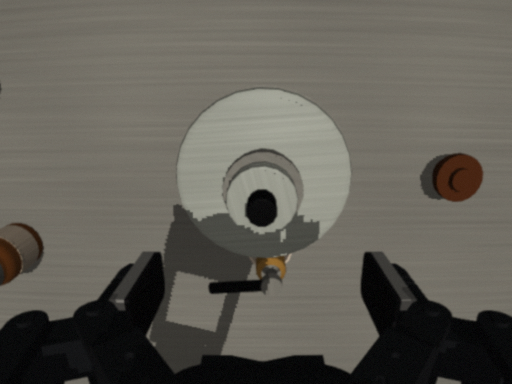

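The set sits level on the neck at (262,190), knob at (261,208), with the lever still crosswise at (236,287). Next I take the knob.

```bash
python3 -m inch '[0,0.1,-2,0, 0,0,-2,0, 0,0,-2,0, 0,0,-1,0, 0,0,-0.7,0, 0,0,0,0, 0,0,0,0]' 60 | grep -E "tcp|force|gap"
python3 -m inch '[0,0,0,0, 0,0,0,0, 0,0,0,0, 0,0,0,0, 0,0,0,0, 0,0,0,0, 0,0,0,0]' 0 30
python3 - <<'E'
from h import *
snap('wrist','w12')
E
```

```text
tcp_pos: [0.6355, -0.0554, 0.227]
force: [0.1, 0.7, 0.7]
finger_gap: 0.601
t: 21.5
tcp_pos: [0.6354, -0.0555, 0.227]
tool_rot: [1.0, 0.0, 0.001, 0.0]
force: [-1.3, -0.7, 5.2]
finger_gap: 0.22
```

View pics/w12.png

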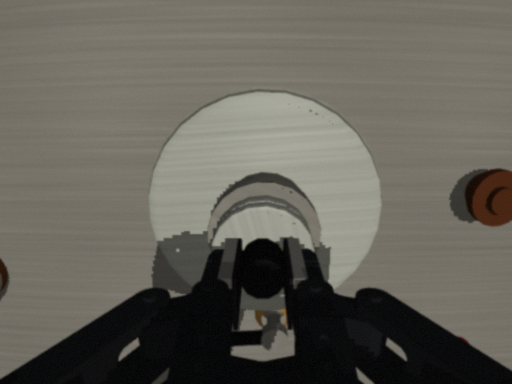

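```bash
python3 -m inch '[0,0,0.2,0, 0,0,0.2,0, 0,0,0.3,0, 0,0,0.3,0, 0,0,0.5,0, 0,0,0.5,0, 0,0,1,0, 0,0,1.5,0, 0,0,1.5,0, 0,0,1.5,0, 0,0,1.5,0, 0,0,1,0, 0,0,0,0, 0,0,0,0, 0,0,0,0]'
python3 - <<'E'
from h import *
s=manip.sense();T=toolT(s);p,d=snap('wrist','w13');P=cloud('wrist',d,T)
for lo,hi in((.184,.190),(.191,.199)):
    m=(d>0)&(P[...,2]>lo)&(P[...,2]<hi)&(np.hypot(P[...,0]-.635,P[...,1]+.0565)<.04)
    Q=P[m];print(len(Q));
    if len(Q)>9:
        c,r=cv2.minEnclosingCircle(Q[:,:2].astype(np.float32));print(lo,Q.mean(0).round(4),np.round(c,4),round(r,4));A=np.c_[Q[:,:2],np.ones(len(Q))];print(np.linalg.lstsq(A,Q[:,2],rcond=None)[0][:2])
p,d=snap('scene','s13');P=cloud('scene',d)
for lo,hi in((.184,.190),(.191,.2),(.28,.31)):
    m=(d>0)&(P[...,2]>lo)&(P[...,2]<hi)&(np.hypot(P[...,0]-.635,P[...,1]+.0565)<.04)
    Q=P[m];print(len(Q),Q.mean(0).round(4),Q.min(0),Q.max(0))
cv2.imwrite('pics/s13c.png',cv2.resize(p[60:260,150:350,::-1],None,fx=3,fy=3,interpolation=2));snap('top','t13')
E
```

```text
t: 23.42
tcp_pos: [0.6347, -0.0552, 0.3254]
tool_rot: [1.0, 0.0, -0.001, -0.0]
force: [0.2, 1.2, -1.6]
finger_gap: 0.215
2411
0.184 [ 0.644  -0.0559  0.1867] [ 0.6351 -0.0559] 0.03
[-0.00141849  0.00051116]
838
0.191 [ 0.6376 -0.0558  0.1946] [ 0.635  -0.0558] 0.0142
[-0.01176626  0.00096032]
235 [ 0.6421 -0.0568  0.1861] [ 0.60653955 -0.08415156  0.1840474 ] [ 0.6669681  -0.02577533  0.18989861]
82 [ 0.638  -0.0549  0.1939] [ 0.62228059 -0.06878018  0.19121832] [ 0.65091104 -0.04083473  0.19664106]
285 [ 0.6486 -0.0582  0.2983] [ 0.62315361 -0.07919632  0.28304544] [ 0.66176386 -0.03044739  0.30978635]
```

View pics/s13c.png

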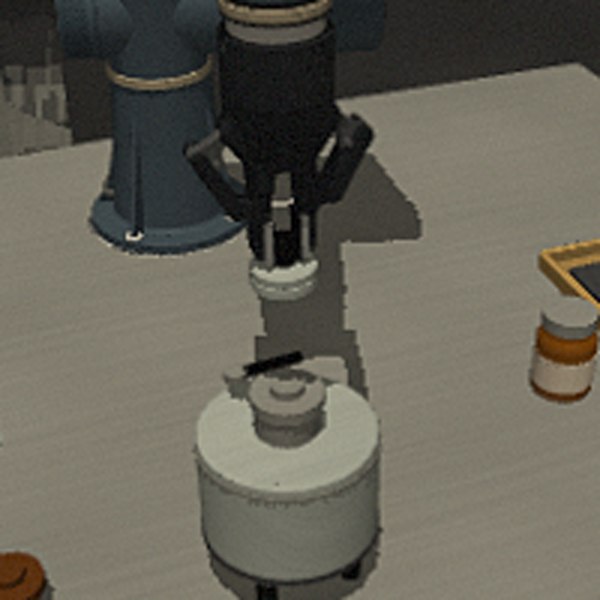

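View pics/w13.png

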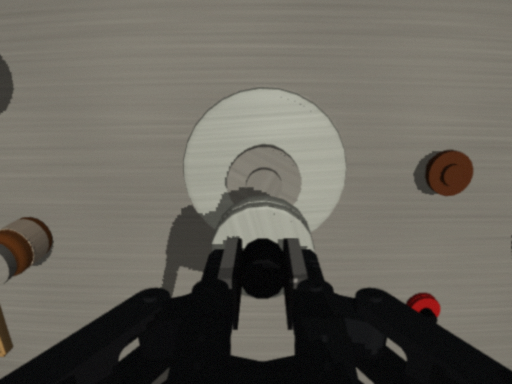

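View pics/t13.png

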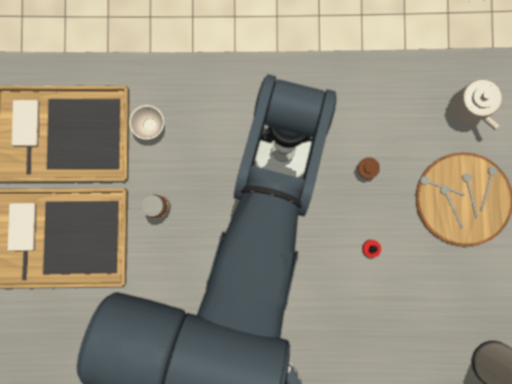

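The cap is held upright at (283,275) in the scene crop. The strainer is seated level on the neck, the lever is crosswise, and jar and bowl are where they were.

Run:
```python
from h import *
print(job.sign_off())
```

```text
the job is handed in; nothing more can be done
None
```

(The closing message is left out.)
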